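# Lock the tool case

## Robot

A 6-joint arm with a two-finger parallel gripper is mounted at the origin on a cart in front of the work surface, level with it; the furniture and walls round the work are solid. World frame = base frame: x ahead of the robot, y to its left, z up, the work surface at z = 0. Lengths are in m, angles in rad, forces in N, time in s.
With the tool pointing down it reaches from about 0.275 to 0.75 m from the base axis. Payload 10.2 kg.
Tool frame: the origin (TCP) lies at the very end of the fingers, on their centre line; the grasp point (between the pads) lies 19 mm behind it; z points along the fingers, y is the line along which they close (so a half turn about z gives the same grasp; the last joint's range is limited). The gripper opens to 85 mm and grips with 20 to 120 N. Pads are 22 mm wide; open, the fingers measure 114 mm over their backs; the gripper's body (76 mm by 85 mm) begins 54 mm behind the grasp point. The pads swing forward as they close: fully open they stand 13 mm farther back than shut.
Start: joints at [1.077, 0.313, 1.498, -0, 1.331, -0.223], TCP at [0.14, 0.506, 0.231] pointing down, gripper open.
Joint ranges: [-2.94, 2.94], [-0.97, 2.17], [0.19, 2.56], [-1.23, 4.37], [0.02, 3.11], [-2.88, 2.88]. Speed limits (rad/s): [2.39, 2.39, 3.01, 3.14, 3.14, 3.14].

## Interface

Orientations are given as a unit quaternion [w, x, y, z].
In Python, from rig import ctrl gives the robot as it stands.
- The arm moves only by the tool apply_moves, never from a script. Its argument "steps" is a list that holds one entry, the list of rows, each a list of 7 numbers: the turn, a rotation vector about the tool's x, y, z in a scale on which 1.0 is pi rad, then the shift along the tool's x, y, z in a scale on which 1.0 is 80 cm, then the closure, from -1 (fully open) to 1 (shut). A call has 1 to 12 rows; each row is the pose to reach, as a shift and turn from the pose commanded when the call began, along the tool's axes at that moment; what a row does not reach only later rows make up. A row lasts 1/10 s, in which the tool goes at most 50 mm and 8.59 degrees, less where a joint would pass 70% of its speed; a pose out of reach is approached as far as the arm can. A shift or turn number past 1, either way, is cut back to 1. A call with a gripper value outside its range is refused whole. The fingers move at their own pace and stop on an object; "force" is the grip in N (left out, the last holds). Time passes only in rows, so rows that repeat a pose let the fingers close. It gives the time, the measured TCP pose, the force, the opening and the grip force at its end, in the units of the state.
- ctrl.read_state(): the state, without advancing time (a new reading comes with each control period).
- ctrl.snapshot(name): name is "scene" or "top"; returns a dict with "img" (480x640x3 uint8, blue, green, red), "depth" (480x640 float32, m along the optical axis (not along the pixel's ray), 0 where there is no reading), "camera_matrix" (3x3 intrinsics, pixels), "R" (3x3) and "t" (3): a world point X has camera coordinates R X + t. Camera axes: x right, y down, z forward; pixel columns grow to the right and rows downward; lengths in m; the calibration is good to about 2 mm. A picture is of the moment at which its call begins.
- ctrl.hand_in(): hands the job in; it is judged then, once.
Trained networks look in a picture, given as the dict that the camera call returned (one of the last four; its "shot" number tells which), for a name from the list of things; names that differ only in an ending like _2 or _b are one class to them, and where a whole thing is asked for, a point or a joint stands for the part that bears it (a point fixed in the world has none). Each returns a list of dicts, best first, with "confidence" (0 to 1); they miss things now and then, are a little off and sometimes report something else, mostly with a low value. They report only what shows in the picture. A call takes as long as a camera call.
- ctrl.look_for(picture, name): "rect" ([left, top, right, bottom] in pixels, round what is visible of it).
- ctrl.regions_of(picture, name): "mask" (480x640 bool, what is visible of it) and "rect" ([left, top, right, bottom] in pixels, round what is visible of it).
- ctrl.place_of(picture, name): "uv" ([column, row] in pixels: a listed point, or the origin of a listed thing).
The state is a dict: "time_s": time; "joint_positions": joint angles; "joint_vel": joint speeds; "effort": joint torques, N m; "position": TCP position; "eef_rot": TCP orientation; "force": force on the tool from outside, world axes, zero at the start; "torque": the same for the moment, N m; "width": finger opening in m; "finger_force": force on a finger pad.
Only numpy, scipy, OpenCV 4.12 (cv2) and the standard library are available. Lean on these libraries where they do the work, as an engineer would, in place of code of your own. Each camera call takes 0.05 s, during which the arm holds its last target. There are 200 camera calls.

## Task

Shut the lid of the grey tool case on its sloping stand, then swing the hasp over its staple until it lies flat, and last push the slim locking pin, from either side, through the staple's loop above the hasp until its grip comes up to the hasp, and leave it there. Leave the thick pin where it lies, and do not knock over or shove the spray can or the roll of tape beside the case.

Things in the scene. Friction and masses are not known exactly. Their poses are not given: they have to be found in the camera images.
- staple: Steel loop: two U bows of 5 mm rod 16 mm apart along y (21 over both), on the case's lower strip. Origin: centre of its opening, 87 mm above the bench. x up the slope (away from the robot), y to the case's left (the pin passes along y, either way), z square out of the face. Opening: x -6.5 to 6.5 mm, z -7 (shut hasp's top) to 7. Top z = 12, legs to x = +-11.5. Needs the gripper square to the face.
- case: Grey steel case, 190 mm wide, 180 along the slope, 50 thick, fixed on a tube stand, its face sloping up away from the robot at 30 degrees. Axes as the staple's; origin: centre of its underside. In the staple frame its face (lower strip and shut lid) is the plane z = -16 mm, x = -25 to 156, y = -95 to 95; the strip ends and the lid begins at x = 26.
- lid (a joint): Lid, 4 mm steel plate, 190 mm wide. Hinge along y at x = 153, z = -18 mm of the staple frame; the lid reaches 127 mm down the slope from it. 0 = shut, positive = lower edge raised (rad). Stiff hinge (0.35 N m) stays where left; pressing its lower part with 3 to 6 N shuts it against a hard stop.
- lid_edge (a point): Middle of the lid's free lower edge, on its top side.
- hasp (a joint): Steel flap on the lid's lower edge, 46 mm wide (y -23 to 23), 3 thick, 56 long from its hinge, 8 mm upturned lip at the end. Lid shut: hinge along y at x = 32, z = -8.5 mm of the staple frame. 0 = flat, staple through its slot (top z = -7); positive = swung up and back over the lid (rad, 1.57 square to it). Light friction (0.03 N m) holds it; about 1 N at its back swings it over.
- hasp_end (a point): Middle of the hasp's free edge, 56 mm from its hinge.
- pin: Slim locking pin on the bench: ribbed black square grip 14 x 14 x 32 mm, steel shank 8 mm thick, 48 mm long. Origin on the axis at the shoulder where shank meets grip; x points along the shank to its tip, the grip runs from x = 0 to -32 mm. It lies flat, its axis level, 7 mm above the bench. About 60 g.
- pin_neck (a point): Point on the slim pin's axis 20 mm from the shoulder towards the tip; comes near the staple's origin when the pin is home.
- pin_tip (a point): Tip of the slim pin's shank, 48 mm from the shoulder.
- thick_pin: Another pin of the same build and frame, but its shank is 14 mm thick, as thick as its grip, and does not fit the loop. To be left alone.
- spray: Spray can, 53 mm across, 176 mm tall, standing beside the case at one side (left or right), so that the gripper has little room there. Origin under its centre.
- tape: Roll of black tape, 84 mm across, 19 mm high, lying at the case's other side. Origin under its centre.

How it is judged:
By the outcome, as a careful person would: the job done as asked, in the order asked, and still so for the second after the job is handed in, with the robot touching nothing.
It also fails if it takes over 58 s, if anything falls off the work surface, if the arm or the gripper's body presses on something with over 40 N, if the wrist force passes 120 N, or if a joint passes its speed limit or range.

## Working session

There is one attempt and no reset: what is moved stays moved. The work goes in short steps, Python scripts to look and compute and a tool call to move; the robot and the scene stay as the last step left them, time stands still between calls to the robot, and variables do not carry over. Pictures are saved under pics/ and viewed, at most 10 in all, crops included, and the job is handed in when it is done.

Besides the shell and the picture viewer there is one more tool, called after "Call:" as name(argument=value, ...), one argument or row to a line, values as JSON. apply_moves: Moves the arm, as the interface text tells. Its arguments: {"type":"object","properties":{"steps":{"type":"array"},"force":{"type":"number"}},"required":["steps"]}

```bash
ls; mkdir -p pics; cat > h.py <<'E'
import numpy as np, cv2
from rig import ctrl
from scipy.spatial.transform import Rotation as Ro
np.set_printoptions(precision=4,suppress=True)
def rot(q): return Ro.from_quat([q[1],q[2],q[3],q[0]])
def unproj(p,uv,d=None,r=2):
    u,v=uv
    if d is None:
        w=p["depth"][max(0,int(v)-r):int(v)+r+1,max(0,int(u)-r):int(u)+r+1]; w=w[w>0]
        if len(w)==0: return None
        d=np.median(w)
    c=np.linalg.inv(p["camera_matrix"])@np.array([u,v,1.])*d
    return p["R"].T@(c-p["t"])
def onplane(p,uv,z):
    o=-p["R"].T@p["t"]; r=p["R"].T@np.linalg.inv(p["camera_matrix"])@np.array([uv[0],uv[1],1.])
    return o+r*(z-o[2])/r[2]
def cloud(p):
    v,u=np.mgrid[0:480,0:640]; d=p["depth"]
    c=np.linalg.inv(p["camera_matrix"])@np.stack([u.ravel()*d.ravel(),v.ravel()*d.ravel(),d.ravel()])
    X=(p["R"].T@(c-np.array(p["t"]).reshape(3,1))).T.reshape(480,640,3); X[d==0]=np.nan
    return X
def proj(p,X):
    c=p["R"]@np.asarray(X)+p["t"]; q=p["camera_matrix"]@c; return q[:2]/q[2]
def to_tool(p,R,tp,tR):
    """shift (cm) & rotvec from pose (p,R) to target (tp,tR)"""
    return R.inv().as_matrix()@(np.asarray(tp)-p)*100,(R.inv()*tR).as_rotvec()
def st(): 
    s=ctrl.read_state(); return s,np.array(s["position"]),rot(s["eef_rot"])
E
python3 - <<'E'
from h import *
ps={}
for n in("scene","top"):
    p=ctrl.snapshot(n); ps[n]=p
    cv2.imwrite(f"pics/{n}0.png",p["img"]); print(n,"cam",-p["R"].T@p["t"])
    for k in "staple case lid_edge hasp_end pin pin_neck pin_tip thick_pin spray tape".split():
        r=ctrl.place_of(p,k)[:2]
        print(k,[(np.round(a["uv"]),round(a["confidence"],2),unproj(p,a["uv"])) for a in r])
s,P,R=st(); print(s["time_s"],P,s["eef_rot"],R.as_matrix())
E
```

```text
pics
scene cam [-0.048  -0.3271  0.6049]
staple [(array([352., 253.]), 0.52, array([ 0.6068, -0.0096,  0.0923]))]
case [(array([377., 248.]), 0.62, array([ 0.6583, -0.0414,  0.0837]))]
lid_edge [(array([355., 221.]), 0.75, array([ 0.6306, -0.001 ,  0.1521]))]
hasp_end [(array([363., 189.]), 0.81, array([ 0.6482, -0.0058,  0.2163]))]
pin [(array([431., 392.]), 0.76, array([ 0.4292, -0.2489,  0.0134]))]
pin_neck [(array([440., 392.]), 0.68, array([ 0.4461, -0.2605,  0.003 ]))]
pin_tip [(array([454., 380.]), 0.77, array([ 0.4844, -0.272 , -0.0007])), (array([356., 221.]), 0.23, array([0.737 , 0.0494, 0.0807]))]
thick_pin [(array([179., 294.]), 0.57, array([0.3979, 0.2735, 0.0134])), (array([454., 381.]), 0.27, array([ 0.4794, -0.2722,  0.0018]))]
spray [(array([310., 249.]), 0.74, array([0.6638, 0.1279, 0.0189])), (array([441., 391.]), 0.51, array([ 0.4467, -0.2608,  0.0059]))]
tape [(array([416., 310.]), 0.62, array([ 0.6124, -0.1552,  0.0013]))]
top cam [0.3421 0.0013 1.1324]
staple [(array([328., 216.]), 0.63, array([0.6243, 0.002 , 0.0788]))]
case [(array([341., 189.]), 0.75, array([ 0.6419, -0.0192,  0.2177]))]
lid_edge [(array([333., 203.]), 0.56, array([ 0.6298, -0.0051,  0.162 ]))]
hasp_end [(array([336., 190.]), 0.61, array([ 0.6401, -0.0081,  0.2174]))]
pin [(array([428., 312.]), 0.51, array([ 0.4363, -0.2406,  0.0004]))]
pin_neck [(array([434., 303.]), 0.54, array([ 0.4571, -0.2522,  0.0001]))]
pin_tip [(array([442., 294.]), 0.51, array([ 0.4799, -0.2706, -0.0009]))]
thick_pin [(array([200., 309.]), 0.82, array([0.4034, 0.2751, 0.0133]))]
spray [(array([275., 196.]), 0.59, array([0.6634, 0.1255, 0.0684]))]
tape [(array([392., 234.]), 0.82, array([ 0.6136, -0.1511,  0.0003])), (array([436., 306.]), 0.43, array([ 0.4508, -0.2556,  0.0078]))]
1.1 [0.1404 0.5059 0.2313] [-0.      0.135   0.9909 -0.    ] [[-0.9636  0.2675 -0.    ]
 [ 0.2675  0.9636 -0.    ]
 [ 0.     -0.     -1.    ]]
```

View pics/scene0.png

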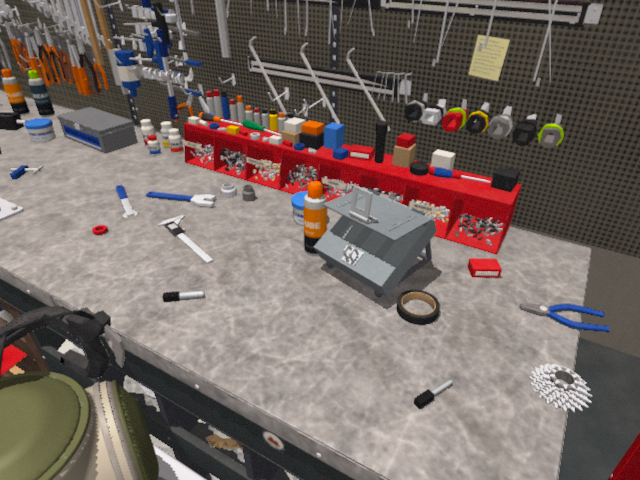

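View pics/top0.png

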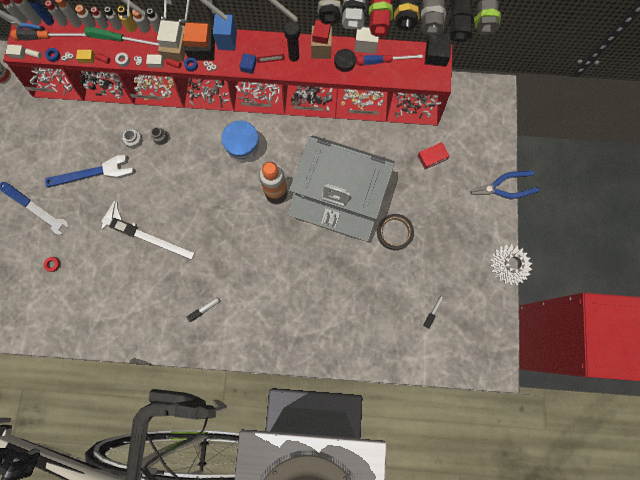

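The case sits at about (375,240) in scene and (345,188) in top, with the lid part open and the hasp up. The spray can is on its left and the tape on its right. The slim pin is at (433,393) in scene and (433,312) in top. The thick pin is at (183,296) in scene. Next I'll fit the case model to the depth data.

```bash
cat > fit.py <<'E'
from h import *
from scipy.optimize import least_squares
def box(P,lo,hi):
    c=(np.array(lo)+hi)/2; h=(np.array(hi)-lo)/2; q=np.abs(P-c)-h
    return np.linalg.norm(np.maximum(q,0),axis=1)+np.minimum(q.max(1),0)
def frame(a): # staple frame -> world
    return Ro.from_euler("ZY",[a[2],-np.pi/6]), np.array([a[0],a[1],.087])
def ry(P,c,ang): # undo joint rotation 'ang' (lower edge raised: +rot about +y moves -x to +z)
    return Ro.from_rotvec([0,-ang,0]).apply(P-c)
def sdf(a,X):
    R,t=frame(a); P=R.inv().apply(X-t)
    d=box(P,[-.025,-.095,-.066],[.156,.095,-.020])
    d=np.minimum(d,box(P,[-.025,-.095,-.066],[.026,.095,-.016]))
    L=ry(P,[.153,0,-.018],a[3]); d=np.minimum(d,box(L,[-.127,-.095,-.002],[0,.095,.002]))
    H=ry(L,[-.121,0,.0095],a[4]); d=np.minimum(d,box(H,[-.056,-.023,-.0015],[0,.023,.0015]))
    return d
def fit(ps,a0,show=True,free=None):
    Xs=[]
    for p in ps:
        m=ctrl.regions_of(p,"case")
        M=np.zeros((480,640),bool)
        for nm in("case","lid_edge","hasp_end"):
            r=ctrl.regions_of(p,nm)
            if r and r[0]["confidence"]>.3: M|=r[0]["mask"]
        M=cv2.erode(M.astype(np.uint8),np.ones((3,3)))>0
        X=cloud(p)[M]; X=X[~np.isnan(X[:,0])]; X=X[(X[:,2]>.02)]; Xs.append(X)
    best=None
    for yw in a0[2]:
      for l in a0[3]:
       for h in a0[4]:
        r=least_squares(lambda a:np.concatenate([sdf(a,X)/len(X)**.5 for X in Xs]),[a0[0],a0[1],yw,l,h],loss="soft_l1",f_scale=.003/30)
        if best is None or r.cost<best.cost: best=r
    if show:
        for X in Xs: print(len(X),"med|sdf|",np.median(np.abs(sdf(best.x,X))),np.percentile(np.abs(sdf(best.x,X)),90))
    return best.x,Xs
E
python3 - <<'E'
from fit import *
ps=[ctrl.snapshot(n) for n in("scene","top")]
a,Xs=fit(ps,[.615,0,[-.3,-.15],[.1,.4,.8],[1.2,1.8]])
print("joint",a)
for X in Xs: print(fitx:=least_squares(lambda b:sdf(b,X),a,loss="soft_l1",f_scale=.003).x)
R,t=frame(a)
for p in ps:
    for k,o in(("staple",[0,0,0]),):
        print("model staple px",proj(p,R.apply(o)+t),[q["uv"] for q in ctrl.place_of(p,k)])
    for nm in("pin","thick_pin"):
        rs=ctrl.regions_of(p,nm)
        for r in rs[:1]:
            v,u=np.nonzero(r["mask"]); W=np.array([onplane(p,(x,y),.006) for x,y in zip(u,v)])
            c=W.mean(0); _,S,V=np.linalg.svd(W-c,full_matrices=False); k=(W-c)@V[0]
            w=[np.ptp(((W-c)@V[1])[(k>lo)&(k<=lo+.01)]) for lo in np.arange(k.min(),k.max(),.01)]
            print(nm,r["confidence"],c,"ang",np.arctan2(V[0][1],V[0][0]),"ends",c+k.min()*V[0],c+k.max()*V[0],np.round(w,4))
    for k in("pin","pin_neck","pin_tip"): print(k,[onplane(p,q["uv"],.007) for q in ctrl.place_of(p,k)[:1]])
    for k in("spray","tape"): print(k,[onplane(p,q["uv"],.0) for q in ctrl.place_of(p,k)[:1]])
E
```

```text
7594 med|sdf| 0.001279190719167822 0.0043994277992820555
7145 med|sdf| 0.0011026113189926655 0.0027718139861777464
joint [ 0.6113 -0.0011 -0.2524  0.5896  1.6839]
[ 0.6112 -0.0009 -0.2516  0.5836  1.684 ]
[ 0.6122 -0.002  -0.2522  0.5978  1.6599]
model staple px [349.4226 252.4561] [[350.1, 251.4]]
pin 0.93 [ 0.4295 -0.2472  0.006 ] ang 2.7196439100908423 ends [ 0.4758 -0.268   0.006 ] [ 0.4005 -0.2342  0.006 ] [0.007  0.0076 0.0071 0.0075 0.016  0.02   0.0195 0.0189 0.0098]
thick_pin 0.53 [0.4045 0.2728 0.006 ] ang 2.241496177969515 ends [0.4318 0.2384 0.006 ] [0.3808 0.3026 0.006 ] [0.0198 0.0219 0.02   0.0216 0.022  0.0289 0.0281 0.0288 0.0125]
pin [array([ 0.4341, -0.2499,  0.007 ])]
pin_neck [array([ 0.4436, -0.2581,  0.007 ])]
pin_tip [array([ 0.4696, -0.2723,  0.007 ])]
spray [array([0.7045, 0.136 , 0.    ])]
tape [array([ 0.6216, -0.1546,  0.    ])]
model staple px [329.4632 220.6335] [[330.2, 218.4]]
pin 0.69 [ 0.4315 -0.2474  0.006 ] ang 2.6999172228369055 ends [ 0.4725 -0.2668  0.006 ] [ 0.4038 -0.2343  0.006 ] [0.007  0.006  0.006  0.006  0.0129 0.0149 0.0139 0.0128]
thick_pin 0.53 [0.4031 0.2724 0.006 ] ang 2.263811657434473 ends [0.4294 0.2407 0.006 ] [0.3786 0.3019 0.006 ] [0.0135 0.0135 0.0148 0.0147 0.0147 0.016  0.0159 0.0153]
pin [array([ 0.4373, -0.2423,  0.007 ])]
pin_neck [array([ 0.4517, -0.2537,  0.007 ])]
pin_tip [array([ 0.4737, -0.2604,  0.007 ])]
spray [array([0.6857, 0.1419, 0.    ])]
tape [array([ 0.6128, -0.1521,  0.    ])]
```

```bash
cat >> h.py <<'E'
A=np.array([.6116,-.0014,-.252])
SR=Ro.from_euler("ZY",[A[2],-np.pi/6]); ST=np.array([A[0],A[1],.087])
SQ=SR*Ro.from_matrix(np.array([[0,1,0],[1,0,0],[0,0,-1.]]))  # tool x=staple y, y=staple x, z=-staple z
def S(x,y,z): return SR.apply(np.array([x,y,z])/1000)+ST
def down(a): # tool down, tool x at world angle a
    return Ro.from_matrix(np.array([[np.cos(a),np.sin(a),0],[np.sin(a),-np.cos(a),0],[0,0,-1]]))
def plan(*tg):
    s,P,R=st(); print("t",s["time_s"],"tcp in staple mm",SR.inv().apply(P-ST)*1000,"rot err",(SQ.inv()*R).as_rotvec(),"q",np.array(s["joint_positions"]),"F",np.array(s["force"]),"w",s["width"])
    for p,r in tg:
        a,b=to_tool(P,R,p,r); print("turn",b,"shift cm",a)
E
python3 - <<'E'
from h import *
print(SQ.as_matrix(), S(70,-72,110), SR.inv().apply(np.array([.68,.136,0])-ST))
plan(([.45,-.1,.36],SQ))
E
```

```text
[[ 0.2493  0.8387  0.4842]
 [ 0.9684 -0.2159 -0.1247]
 [ 0.      0.5    -0.866 ]] [ 0.5991 -0.0725  0.2173] [-0.0158  0.1501 -0.0913]
t 2.4 tcp in staple mm [-432.5044  373.7944  416.3424] rot err [ 0.4131  0.4055 -1.5133] q [ 1.0766  0.3129  1.4977  0.      1.331  -0.2234] F [ 0.7068  0.4431 -0.5969] w 0.08555672159188916
turn [-0.4131 -0.4055  1.5133] shift cm [-46.0327 -50.0994 -12.872 ]
```

The manual's scale: shifts go in shares of 80 cm and turns go in shares of pi rad. Converting my numbers, -50.1 cm / 80 = -0.6263, -46 cm / 80 = -0.575, -0.4055 rad / 3.1416 = -0.1291.

Call:
apply_moves(
  steps=[
    [[-0.1315,-0.1291,0.4816,-0.575,-0.6263,-0.1613,1],[-0.1315,-0.1291,0.4816,-0.575,-0.6263,-0.1613,1],[-0.1315,-0.1291,0.4816,-0.575,-0.6263,-0.1613,1],[-0.1315,-0.1291,0.4816,-0.575,-0.6263,-0.1613,1],[-0.1315,-0.1291,0.4816,-0.575,-0.6263,-0.1613,1],[-0.1315,-0.1291,0.4816,-0.575,-0.6263,-0.1613,1],[-0.1315,-0.1291,0.4816,-0.575,-0.6263,-0.1613,1],[-0.1315,-0.1291,0.4816,-0.575,-0.6263,-0.1613,1],[-0.1315,-0.1291,0.4816,-0.575,-0.6263,-0.1613,1],[-0.1315,-0.1291,0.4816,-0.575,-0.6263,-0.1613,1],[-0.1315,-0.1291,0.4816,-0.575,-0.6263,-0.1613,1],[-0.1315,-0.1291,0.4816,-0.575,-0.6263,-0.1613,1]],
  ],
)

```text
time_s: 3.6
position: [0.4085, -0.0208, 0.3438]
eef_rot: [0.205, 0.764, 0.591, 0.159]
force: [1.7, 2.7, -0.2]
width: -0.0
finger_force: 0.0
```

```bash
python3 - <<'E'
from h import *
plan((S(65,-74,100),SQ))
E
```

```text
t 3.6 tcp in staple mm [-37.7687 -69.4234 318.3147] rot err [-0.0021 -0.0009  0.0025] q [-0.3809 -0.3148  1.9235  0.0751  1.012  -0.149 ] F [ 1.7181  2.6576 -0.1719] w -3.0491449908509743e-05
turn [ 0.0021  0.0009 -0.0025] shift cm [-0.4128 10.2314 21.8537]
```

Scaled: 21 cm / 80 = 0.2625, 19 cm / 80 = 0.2375.

Call:
apply_moves(
  steps=[
    [[0,0,0,-0.005,0.125,0.0625,1],[0,0,0,-0.005,0.1275,0.125,1],[0,0,0,-0.005,0.1275,0.1875,1],[0,0,0,-0.005,0.1275,0.2375,1],[0,0,0,-0.005,0.1275,0.2625,1],[0,0,0,-0.005,0.1275,0.2625,1],[0,0,0,-0.005,0.1275,0.2625,1],[0,0,0,-0.005,0.1275,0.2625,1]],
  ],
)

```text
time_s: 4.4
position: [0.5948, -0.0712, 0.2147]
eef_rot: [0.206, 0.763, 0.592, 0.159]
force: [0.4, 0.3, 0.8]
width: 0.0003
finger_force: 0.0
```

```bash
python3 - <<'E'
from h import *
plan((S(60,-74,-10),SQ))
E
```

```text
t 4.4 tcp in staple mm [ 64.8437 -71.7352 110.04  ] rot err [-0.0036 -0.0002 -0.0007] q [-0.3318  0.2464  1.7269  0.0666  0.6435 -0.1231] F [0.4057 0.3401 0.8271] w 0.00026495028659641974
turn [0.0036 0.0002 0.0007] shift cm [-0.224  -0.5277 12.0022]
```

Scaled: 12.2 cm / 80 = 0.1525, 12 cm / 80 = 0.15.

Call:
apply_moves(
  steps=[
    [[0,0,0,-0.0025,-0.0025,0.0375,1],[0,0,0,-0.0025,-0.0063,0.0625,1],[0,0,0,-0.0025,-0.0063,0.075,1],[0,0,0,-0.0025,-0.0063,0.0875,1],[0,0,0,-0.0025,-0.0063,0.1,1],[0,0,0,-0.0025,-0.0063,0.1125,1],[0,0,0,-0.0025,-0.0063,0.125,1],[0,0,0,-0.0025,-0.0063,0.1375,1],[0,0,0,-0.0025,-0.0063,0.145,1],[0,0,0,-0.0025,-0.0063,0.15,1],[0,0,0,-0.0025,-0.0063,0.1525,1],[0,0,0,-0.0025,-0.0063,0.1525,1]],
  ],
)

```text
time_s: 5.6
position: [0.6492, -0.0874, 0.104]
eef_rot: [0.205, 0.763, 0.592, 0.159]
force: [0.6, 0.2, 0.5]
width: -0.0001
finger_force: 0.0
```

```bash
python3 - <<'E'
from h import *
plan((S(60,-74,-16),SQ))
E
```

```text
t 5.6 tcp in staple mm [ 58.6051 -73.8628 -14.1868] rot err [-0.0002 -0.0001 -0.0003] q [-0.3271  0.5055  1.6772  0.0884  0.4379 -0.1455] F [0.6184 0.1527 0.5102] w -0.00010618679959056481
turn [0.0002 0.0001 0.0003] shift cm [-0.0137  0.1394  0.1813]
```

Scaled: 0.4 cm / 80 = 0.005, 0.3 cm / 80 = 0.0038.

Call:
apply_moves(
  steps=[
    [[0,0,0,0,0,0.0013,1],[0,0,0,0,0,0.0025,1],[0,0,0,0,0,0.0038,1],[0,0,0,0,0,0.005,1],[0,0,0,0,0,0.005,1]],
  ],
)

```text
time_s: 6.1
position: [0.6509, -0.0878, 0.1015]
eef_rot: [0.205, 0.763, 0.592, 0.159]
force: [-9.1, 1.0, 10.8]
width: -0.0
finger_force: 7.0
```

```bash
python3 - <<'E'
from fit import *
plan((S(60,-74,60),SQ))
ps=[ctrl.snapshot(n) for n in("scene","top")]
a,Xs=fit(ps,[.6116,-.0014,[-.252],[.05],[1.5]]); print(a)
cv2.imwrite("pics/s1.png",cv2.resize(ps[0]["img"][150:300,280:480],(800,600)))
E
```

```text
t 6.1 tcp in staple mm [ 58.8654 -73.8626 -17.2011] rot err [-0.0004 -0.0001 -0.0007] q [-0.3268  0.5123  1.6738  0.0887  0.4343 -0.146 ] F [-9.1404  0.9648 10.7585] w -3.603473400370491e-05
turn [0.0004 0.0001 0.0007] shift cm [-0.0147  0.1162 -7.7201]
4614 med|sdf| 0.0009109179221317622 0.0020037634828065573
5027 med|sdf| 0.0009999542324675929 0.001984149124673323
[ 0.6129 -0.0008 -0.2504  0.034   1.6589]
```

View pics/s1.png

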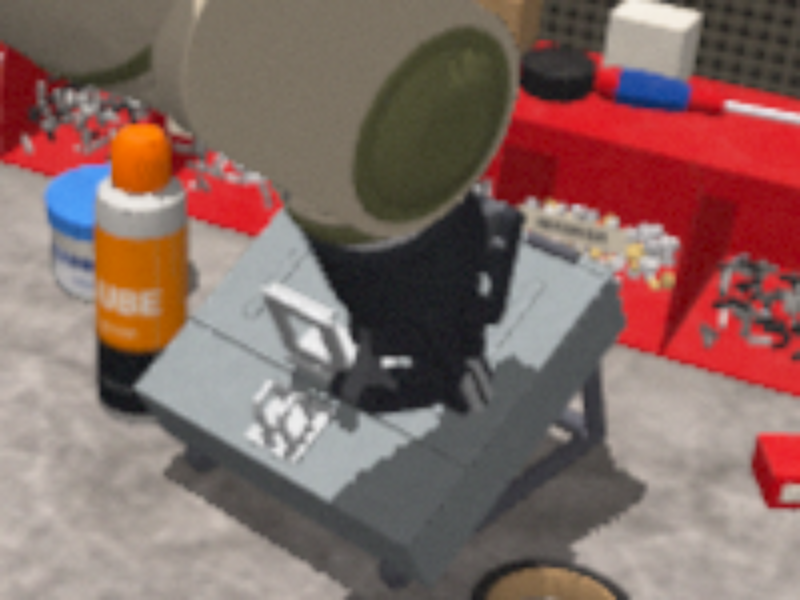

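Scene crop: the lid is shut, with its seam at about (330,400). The hasp stands upright at (310,320) beside the fingers, and the staple is at (285,420). The hard stop pushed back with 14 N. Next I'll swing the hasp over from behind.

Scaled: -9 cm / 80 = -0.1125, 4.8 cm / 80 = 0.06.

Call:
apply_moves(
  steps=[
    [[0,0,0,0,0,-0.0375,1],[0,0,0,0,0.0063,-0.075,1],[0,0,0,0.0125,0.0125,-0.1063,1],[0,0,0,0.0375,0.0125,-0.1125,1],[0,0,0,0.06,0.0125,-0.1125,1],[0,0,0,0.06,0.0125,-0.1125,1],[0,0,0,0.06,0.0125,-0.0875,1],[0,0,0,0.06,0.0125,-0.0625,1],[0,0,0,0.06,0.0125,-0.05,1],[0,0,0,0.06,0.0125,-0.05,1]],
  ],
)

```text
time_s: 7.6
position: [0.6516, -0.039, 0.1387]
eef_rot: [0.204, 0.764, 0.592, 0.158]
force: [-0.7, 0.6, 0.1]
width: -0.0003
finger_force: 0.0
```

```bash
python3 - <<'E'
from fit import *
plan((S(46,-26,23),SQ))
ps=[ctrl.snapshot(n) for n in("scene","top")]
a,Xs=fit(ps,[.6116,-.0014,[-.252],[.01],[1.5]]); print(a)
E
```

```text
t 7.6 tcp in staple mm [ 67.5244 -26.4274  20.6804] rot err [ 0.0027 -0.0004  0.0001] q [-0.2355  0.4553  1.6478 -0.0174  0.5176  0.0296] F [-0.7114  0.6073  0.0887] w -0.00031839931957806136
turn [-0.0027  0.0004 -0.0001] shift cm [ 0.0424 -2.1531 -0.2262]
5986 med|sdf| 0.0009563645174786456 0.001979728105615772
4116 med|sdf| 0.0009294038899086997 0.0019031478517278625
[ 0.6125 -0.0008 -0.2499  0.0357  1.5834]
```

```bash
cat > prof.py <<'E'
from fit import *
def prof(p,yr):
    P=SR.inv().apply(cloud(p).reshape(-1,3)-ST)*1000
    P=P[~np.isnan(P[:,0])]
    P=P[(P[:,1]>yr[0])&(P[:,1]<yr[1])&(P[:,2]>-30)&(P[:,2]<20)]
    print([(x,len(q),round(float(np.median(q)),1)) for x in range(-20,155,12) for q in [P[(P[:,0]>=x)&(P[:,0]<x+12),2]] if len(q)>3])
if __name__=="__main__":
    for n in("scene","top"):
        p=ctrl.snapshot(n)
        for yr in((-90,-60),(40,60),(60,90)): print(n,yr,end=" "); prof(p,yr)
E
python3 prof.py
```

```text
scene (-90, -60) [(-20, 86, -17.0), (-8, 81, -17.0), (4, 79, -16.6), (16, 73, -16.8), (28, 77, -17.1), (40, 74, -16.7), (52, 81, -16.9), (64, 72, -16.5), (76, 74, -16.4), (88, 77, -16.2), (100, 75, -16.5), (112, 74, -16.3), (124, 73, -16.2), (136, 70, -16.5), (148, 63, -15.9)]
scene (40, 60) [(-20, 43, -16.5), (-8, 39, -16.8), (4, 43, -16.8), (16, 38, -16.6), (28, 45, -16.9), (40, 25, -16.6), (88, 12, -16.4), (148, 14, -16.9)]
scene (60, 90) [(-20, 59, -16.9), (-8, 63, -16.9), (4, 60, -16.6), (16, 58, -16.6), (28, 56, -16.8), (40, 61, -16.6), (52, 22, -16.0), (64, 7, -16.4), (76, 12, -16.1), (88, 4, -17.5)]
top (-90, -60) [(-20, 4, -19.0), (-8, 5, -17.4), (4, 6, -16.0), (16, 4, -16.1), (28, 5, -16.7), (40, 27, -17.0), (52, 78, -16.9), (64, 72, -16.6), (76, 77, -16.4), (88, 78, -16.5), (100, 78, -17.1), (112, 79, -16.7), (124, 78, -16.6), (136, 80, -17.1), (148, 72, -16.6)]
top (40, 60) [(40, 42, -17.9), (52, 48, -16.9), (64, 49, -17.0), (76, 50, -17.0), (88, 50, -16.5), (100, 49, -17.1), (112, 53, -17.1), (124, 53, -16.4), (136, 53, -16.9), (148, 46, -15.2)]
top (60, 90) [(4, 6, -15.8), (16, 19, -16.9), (28, 28, -16.1), (40, 60, -16.8), (52, 70, -16.3), (64, 72, -16.5), (76, 73, -17.2), (88, 76, -16.5), (100, 79, -16.5), (112, 77, -16.8), (124, 79, -16.6), (136, 78, -17.2), (148, 70, -16.0)]
```

Scaled: -6.2 cm / 80 = -0.0775, -6.1 cm / 80 = -0.0763.

Call:
apply_moves(
  steps=[
    [[0,0,0,0,-0.0125,-0.01,1],[0,0,0,0,-0.0275,-0.01,1],[0,0,0,0,-0.0375,-0.01,1],[0,0,0,0,-0.0463,-0.01,1],[0,0,0,0,-0.0538,-0.0063,1],[0,0,0,0,-0.0594,-0.0025,1],[0,0,0,0,-0.065,0.0025,1],[0,0,0,0,-0.0694,0.0081,1],[0,0,0,0,-0.0738,0.015,1],[0,0,0,0,-0.0763,0.0219,1],[0,0,0,0,-0.0775,0.0288,1],[0,0,0,0,-0.0775,0.0288,1]],
  ],
)

```text
time_s: 9.4
position: [0.6111, -0.028, 0.0884]
eef_rot: [0.204, 0.763, 0.592, 0.158]
force: [-0.0, 0.0, -0.3]
width: -0.0
finger_force: 0.0
```

```bash
sed -i 's/^A=.*/A=np.array([.6127,-.0009,-.251])/' h.py; python3 - <<'E'
from h import *
plan((S(6,-26,-8),SQ))
p=ctrl.snapshot("scene")
cv2.imwrite("pics/s2.png",cv2.resize(p["img"][180:300,290:450],(800,600)))
E
```

```text
t 9.4 tcp in staple mm [  5.1591 -26.6779  -1.3511] rot err [ 0.0012 -0.0006  0.0006] q [-0.2331  0.4581  1.8104 -0.0278  0.3508  0.0422] F [-0.0155  0.008  -0.3133] w -8.334948981284434e-06
turn [-0.0012  0.0006 -0.0006] shift cm [0.0682 0.0848 0.6647]
```

View pics/s2.png

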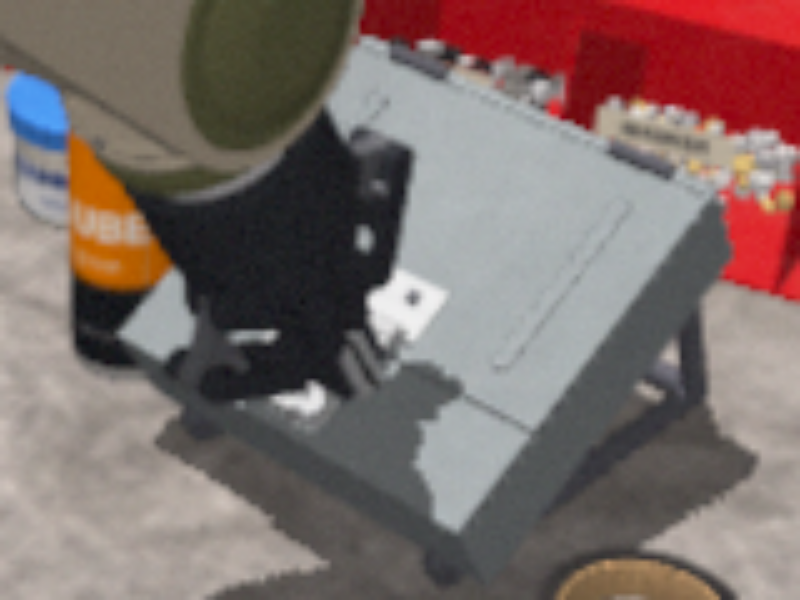

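The hasp is down under the fingers, its end at about (310,400). Now I'll press it flat.

Call:
apply_moves(
  steps=[
    [[0,0,0,0,0,0.0025,1],[0,0,0,0,0,0.005,1],[0,0,0,0,0,0.0075,1],[0,0,0,0,0,0.0094,1],[0,0,0,0,0,0.0106,1],[0,0,0,0,0,0.0106,1]],
  ],
)

```text
time_s: 10.05
position: [0.6149, -0.0289, 0.0827]
eef_rot: [0.205, 0.763, 0.592, 0.158]
force: [-11.8, 1.2, 12.6]
width: -0.0001
finger_force: 8.6
```

```bash
python3 - <<'E'
from h import *
plan(([.4169,-.2405,.12],down(-.436)),([.40,-.1,.25],down(0.3)))
E
```

```text
t 10.05 tcp in staple mm [  5.7146 -26.5809  -8.294 ] rot err [ 0.0002 -0.0006  0.0001] q [-0.233   0.4746  1.8034 -0.0287  0.3405  0.0428] F [-11.8335   1.1849  12.5894] w -5.334893919430301e-05
turn [ 0.3809 -0.4578  1.7107] shift cm [-25.4217 -10.192  -10.1775]
turn [ 0.4771 -0.2661  0.9953] shift cm [-12.2396  -8.1372 -24.0074]
```

Scaled: -24 cm / 80 = -0.3, -14 cm / 80 = -0.175, 0.995 rad / 3.1416 = 0.3167.

Call:
apply_moves(
  steps=[
    [[0,0,0,0,0,-0.05,-1],[0,0,0,0,0,-0.1125,-1],[0,0,0,0,0,-0.175,-1],[0.1518,-0.0847,0.3167,-0.1525,-0.1013,-0.3,-1],[0.1518,-0.0847,0.3167,-0.1525,-0.1013,-0.3,-1],[0.1518,-0.0847,0.3167,-0.1525,-0.1013,-0.3,-1],[0.1518,-0.0847,0.3167,-0.1525,-0.1013,-0.3,-1],[0.1518,-0.0847,0.3167,-0.1525,-0.1013,-0.3,-1],[0.1518,-0.0847,0.3167,-0.1525,-0.1013,-0.3,-1],[0.1518,-0.0847,0.3167,-0.1525,-0.1013,-0.3,-1],[0.1518,-0.0847,0.3167,-0.1525,-0.1013,-0.3,-1],[0.1518,-0.0847,0.3167,-0.1525,-0.1013,-0.3,-1]],
  ],
)

```text
time_s: 11.25
position: [0.4011, -0.1003, 0.2491]
eef_rot: [-0.0, 0.989, 0.149, 0.0]
force: [-0.4, -0.1, -0.3]
width: 0.0852
finger_force: 0.0
```

```bash
python3 - <<'E'
from fit import *
plan(([.4169,-.2405,.10],down(-.436)))
ps=[ctrl.snapshot(n) for n in("scene","top")]
a,Xs=fit(ps,[.6127,-.0009,[-.251],[.01],[0.1]]); print(a)
from prof import prof
for p in ps: prof(p,(-22,-14)); prof(p,(14,22))
E
```

```text
t 11.25 tcp in staple mm [ -75.0297 -148.7929  230.5357] rot err [ 0.4773 -0.2667  0.9966] q [-0.5303  0.0479  1.7706  0.0004  1.3234  0.7414] F [-0.4158 -0.0685 -0.3251] w 0.0852286894097776
turn [-0.0005  0.0001  0.7351] shift cm [-2.6276 13.8721 14.9071]
5694 med|sdf| 0.0009306116391842711 0.0019477317360534652
7072 med|sdf| 0.0010348224723222 0.002367930126588197
[ 0.6133 -0.0009 -0.2503  0.0366 -0.0388]
[(-20, 23, -8.3), (-8, 33, -8.8), (4, 22, -7.4), (16, 23, -7.5), (28, 21, -6.1), (40, 16, -14.7), (52, 19, -15.0), (64, 6, -16.1)]
[(-20, 16, -6.9), (-8, 8, -7.4), (4, 7, -7.0), (16, 17, -7.6), (28, 17, -4.9), (40, 14, -14.6), (52, 16, -14.7), (64, 18, -16.1), (76, 17, -16.9), (88, 7, -17.0), (136, 14, -15.5), (148, 15, -16.2)]
[(-20, 17, -7.4), (-8, 21, -8.5), (4, 18, -7.6), (16, 22, -6.7), (28, 22, -5.3), (40, 20, -15.8), (52, 20, -15.4), (64, 19, -16.8), (76, 21, -16.8), (88, 19, -15.7), (100, 20, -17.0), (112, 22, -16.8), (124, 20, -17.6), (136, 20, -16.6), (148, 19, -16.0)]
[(-20, 19, -7.5), (-8, 20, -6.3), (4, 19, -8.5), (16, 18, -6.9), (28, 24, -6.1), (40, 19, -15.6), (52, 21, -15.6), (64, 18, -16.1), (76, 21, -15.8), (88, 21, -17.3), (100, 20, -17.0), (112, 22, -15.4), (124, 22, -16.1), (136, 19, -16.5), (148, 20, -16.2)]
```

Scaled: 17 cm / 80 = 0.2125, 16 cm / 80 = 0.2, 0.732 rad / 3.1416 = 0.233.

Call:
apply_moves(
  steps=[
    [[0,0,0.0477,-0.0125,0.0563,0.0375,0.1],[0,0,0.0955,-0.025,0.1125,0.0875,0.1],[0,0,0.1432,-0.035,0.1675,0.125,0.1],[0,0,0.191,-0.0363,0.175,0.175,0.1],[0,0,0.233,-0.0363,0.175,0.2,0.1],[0,0,0.233,-0.0363,0.175,0.2125,0.1],[0,0,0.233,-0.0363,0.175,0.2125,0.1]],
  ],
)

```text
time_s: 12.45
position: [0.4142, -0.2416, 0.0788]
eef_rot: [-0.001, 0.977, -0.212, -0.001]
force: [0.2, 0.3, 0.2]
width: 0.0383
finger_force: 0.0
```

```bash
python3 - <<'E'
from h import *
plan(([.4142,-.2391,.003],down(-.433)))
for n in("scene","top"):
    p=ctrl.snapshot(n)
    for r in ctrl.regions_of(p,"pin")[:1]:
        v,u=np.nonzero(r["mask"]); print(n,r["confidence"],len(v),r["rect"])
    for k in("pin","pin_tip"): print(k,[onplane(p,q["uv"],.007) for q in ctrl.place_of(p,k)[:1]])
    if n=="scene": cv2.imwrite("pics/s3.png",cv2.resize(p["img"][300:460,360:520],(600,600)))
E
```

```text
t 12.45 tcp in staple mm [-118.8713 -282.4683   59.1876] rot err [ 0.3839 -0.4567  1.7034] q [-0.7733  0.4029  1.8156  0.0004  0.9248  1.2254] F [0.2327 0.3176 0.1621] w 0.03832579467763628
turn [-0.0009  0.0015  0.0049] shift cm [-0.0885 -0.2221  7.5826]
scene 0.92 394 [414.4, 378.4, 453.1, 411.4]
pin [array([ 0.4312, -0.2487,  0.007 ])]
pin_tip [array([ 0.473 , -0.2687,  0.007 ])]
pin []
pin_tip [array([0.4053, 0.2769, 0.007 ])]
```

View pics/s3.png

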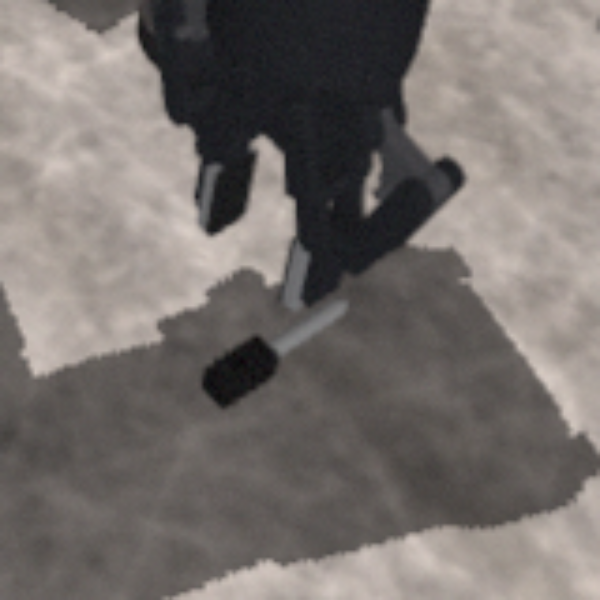

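The pin's grip is at about (240,372) in the crop with its shank towards (340,308), and the open fingers are above it. I'll descend and close.

Scaled: 7.55 cm / 80 = 0.0944, 7 cm / 80 = 0.0875.

Call:
apply_moves(
  steps=[
    [[0,0,0,-0.0013,-0.0025,0.0375,0.1],[0,0,0,-0.0013,-0.0025,0.0688,0.1],[0,0,0,-0.0013,-0.0025,0.0875,0.1],[0,0,0,-0.0013,-0.0025,0.0944,0.1],[0,0,0,-0.0013,-0.0025,0.0944,0.1],[0,0,0,-0.0013,-0.0025,0.0944,1],[0,0,0,-0.0013,-0.0025,0.0944,1],[0,0,0,-0.0013,-0.0025,0.0944,1],[0,0,0,-0.0013,-0.0025,0.0944,1],[0,0,0,-0.0013,-0.0025,0.0944,1]],
  ],
  force=50,
)

```text
time_s: 13.85
position: [0.4148, -0.2403, 0.0049]
eef_rot: [0.0, 0.977, -0.214, 0.001]
force: [-1.3, 0.2, 6.1]
width: 0.0124
finger_force: 50.5
```

```bash
python3 - <<'E'
from h import *
plan(([.4142,-.2391,.003],down(-.433)),([.42,-.2,.22],down(.3)))
E
```

```text
t 13.85 tcp in staple mm [-155.5708 -281.004    -5.008 ] rot err [ 0.3794 -0.4562  1.7071] q [-0.7702  0.535   1.8618  0.0005  0.7428  1.2321] F [-1.3189  0.1754  6.145 ] w 0.012350608798888099
turn [ 0.0004 -0.002   0.0011] shift cm [-0.1056 -0.079   0.1875]
turn [ 0.0011 -0.0017 -0.7319] shift cm [ -1.1728  -3.865  -21.516 ]
```

Scaled: -21.5 cm / 80 = -0.2688, -20 cm / 80 = -0.25, -0.732 rad / 3.1416 = -0.233.

Call:
apply_moves(
  steps=[
    [[0,0,0,0,0,-0.0375,1],[0,0,0,0,0,-0.0875,1],[0,0,0,0,0,-0.1375,1],[0,0,-0.0477,-0.0038,-0.0125,-0.175,1],[0,0,-0.0955,-0.0075,-0.025,-0.2125,1],[0,0,-0.1432,-0.0113,-0.0375,-0.25,1],[0,0,-0.191,-0.015,-0.0488,-0.2688,1],[0,0,-0.233,-0.015,-0.0488,-0.2688,1],[0,0,-0.233,-0.015,-0.0488,-0.2688,1]],
  ],
)

```text
time_s: 14.75
position: [0.4198, -0.1992, 0.2195]
eef_rot: [0.0, 0.989, 0.15, 0.001]
force: [-0.3, 0.5, -0.5]
width: 0.0125
finger_force: 49.7
```

```bash
python3 - <<'E'
from h import *
plan((S(0,-115,50),SQ))
E
```

```text
t 14.75 tcp in staple mm [ -52.9512 -240.034   183.5679] rot err [ 0.4757 -0.2659  0.994 ] q [-0.6963  0.189   1.6896  0.0003  1.2616  0.5728] F [-0.2798  0.4521 -0.4871] w 0.01251049649867206
turn [-0.4757  0.2659 -0.994 ] shift cm [16.1415 -4.7391  8.9314]
```

Scaled: 16.1 cm / 80 = 0.2013, 14.5 cm / 80 = 0.1813, -0.994 rad / 3.1416 = -0.3164.

Call:
apply_moves(
  steps=[
    [[-0.1515,0.0847,-0.3164,0.0375,-0.0125,0.0125,1],[-0.1515,0.0847,-0.3164,0.075,-0.025,0.0313,1],[-0.1515,0.0847,-0.3164,0.1125,-0.0375,0.05,1],[-0.1515,0.0847,-0.3164,0.15,-0.05,0.0688,1],[-0.1515,0.0847,-0.3164,0.1813,-0.0563,0.0875,1],[-0.1515,0.0847,-0.3164,0.2013,-0.0588,0.1113,1],[-0.1515,0.0847,-0.3164,0.2013,-0.0588,0.1113,1],[-0.1515,0.0847,-0.3164,0.2013,-0.0588,0.1113,1],[-0.1515,0.0847,-0.3164,0.2013,-0.0588,0.1113,1],[-0.1515,0.0847,-0.3164,0.2013,-0.0588,0.1113,1],[-0.1515,0.0847,-0.3164,0.2013,-0.0588,0.1113,1]],
  ],
)

```text
time_s: 15.85
position: [0.56, -0.1071, 0.1302]
eef_rot: [0.204, 0.765, 0.59, 0.159]
force: [-0.0, 0.6, -1.4]
width: 0.0118
finger_force: 49.7
```

```bash
cat > pin.py <<'E'
from h import *
def ray_tool(p,uv,P,R,zc):
    # intersect pixel ray with plane tool z = -zc (m), give tool coords mm
    o=-p["R"].T@p["t"]; r=p["R"].T@np.linalg.inv(p["camera_matrix"])@np.array([uv[0],uv[1],1.])
    n=R.as_matrix()[:,2]; X=o+r*((n@(P-n*zc-o))/(n@r)); return R.inv().apply(X-P)*1000
if __name__=="__main__":
    s,P,R=st()
    for n in("scene","top"):
        p=ctrl.snapshot(n); cv2.imwrite(f"pics/{n}4.png",cv2.resize(p["img"][180:330,300:500] if n=="scene" else p["img"][170:290,290:450],(800,600)))
        C=R.inv().apply(cloud(p).reshape(-1,3)-P).reshape(480,640,3)*1000
        m=(C[...,0]>26)&(C[...,0]<75)&(abs(C[...,1])<15)&(abs(C[...,2]+2)<20)
        print(n,"shank pts",m.sum())
        if m.sum()>5:
            q=C[m]; print(" x max",q[:,0].max(),"med y,z",np.median(q,0)); b=np.polyfit(q[:,0],q[:,1],1); c=np.polyfit(q[:,0],q[:,2],1); print(" y fit",b,"z fit",c)
        for k in("pin","pin_neck","pin_tip"): print(k,[(a["confidence"],np.round(a["uv"]),ray_tool(p,a["uv"],P,R,.002)) for a in ctrl.place_of(p,k)[:1]])
        print("tip model px",proj(p,P+R.apply([.0655,0,-.002])),proj(p,P+R.apply([.0175,0,-.002])))
E
python3 -c "
from h import *
plan((S(0,-90,-2),SQ))"; python3 pin.py
```

```text
t 15.85 tcp in staple mm [   0.2119 -115.9907   49.7597] rot err [ 0.001  -0.0008  0.005 ] q [-0.4364  0.305   1.9052  0.2228  0.4254 -0.3596] F [-0.0331  0.5887 -1.4169] w 0.011751781991651689
turn [-0.001   0.0008 -0.005 ] shift cm [ 2.6031 -0.0287  5.1739]
scene shank pts 2
pin [(0.49, array([381., 259.]), array([19.2766,  2.0333, -2.    ]))]
pin_neck []
pin_tip []
tip model px [361.4142 249.0081] [381.3016 259.8645]
top shank pts 75
 x max 67.7304677401289 med y,z [46.8256  1.3484 -4.6888]
 y fit [-0.0007  1.2338] z fit [ 0.0051 -4.8158]
pin [(0.64, array([369., 240.]), array([22.8837,  0.1887, -2.    ]))]
pin_neck []
pin_tip [(0.58, array([347., 232.]), array([70.7459,  1.0582, -2.    ]))]
tip model px [349.0437 233.3637] [371.0459 240.7085]
```

View pics/scene4.png

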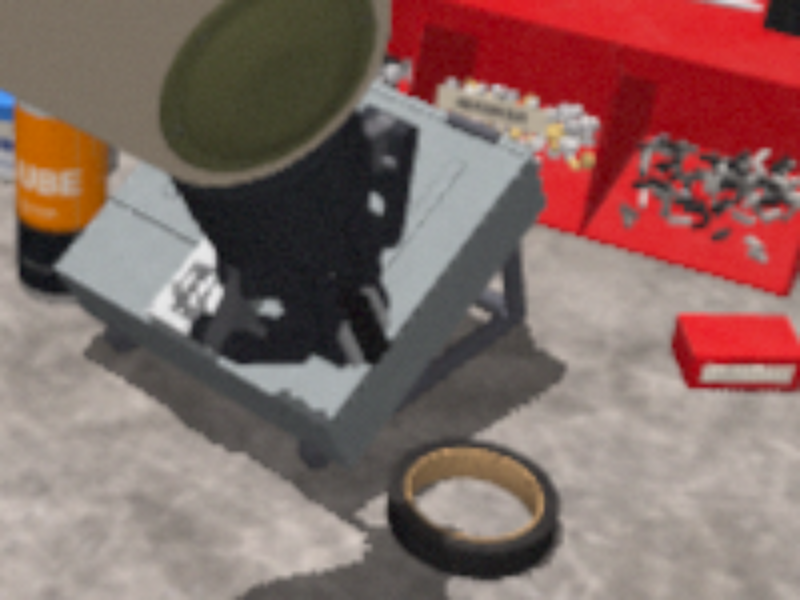

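View pics/top4.png

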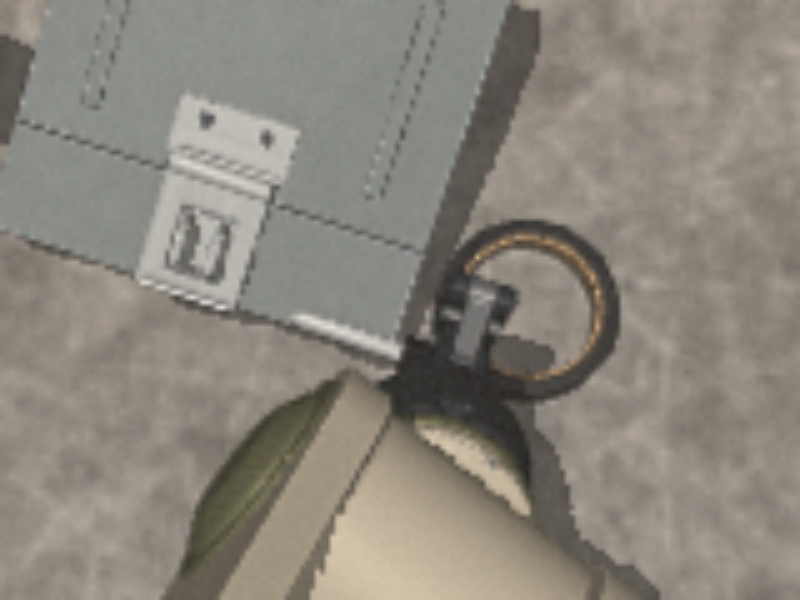

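The scene crop shows the hasp at (185,285) flat over the staple. The top crop shows the shank held straight from (400,355) to (290,315), level with the staple at (200,245). Next I'll measure the staple itself.

```bash
python3 - <<'E'
from h import *
for n in("top","scene"):
    p=ctrl.snapshot(n)
    Q=SR.inv().apply(cloud(p).reshape(-1,3)-ST).reshape(480,640,3)*1000
    m=(abs(Q[...,0])<20)&(abs(Q[...,1])<20)&(Q[...,2]>3)&(Q[...,2]<25)
    q=Q[m]; print(n,len(q))
    if len(q)>5: print(np.percentile(q,[2,25,50,75,98],axis=0).T)
    t=q[q[:,2]>9]; print("top part",len(t),t.mean(0) if len(t) else "")
    for a in ctrl.place_of(p,"staple")[:1]:
        o=-p["R"].T@p["t"]; r=p["R"].T@np.linalg.inv(p["camera_matrix"])@np.array([*a["uv"],1.]); nn=SR.as_matrix()[:,2]
        print("place",a["confidence"],SR.inv().apply(o+r*(nn@(ST-o))/(nn@r)-ST)*1000)
E
```

```text
top 47
[[-8.5829 -2.5182  3.1332  8.2898 12.401 ]
 [-8.725  -6.7511 -4.3276  9.1544 11.5627]
 [ 3.7045  7.2577  9.6215 11.4818 14.8706]]
top part 28 [ 1.92    1.2179 11.4805]
place 0.72 [4.7089 0.9898 0.    ]
scene 57
[[ -9.7672  -5.7938  -1.4285   4.2957  10.2921]
 [-10.6183  -8.8487   4.8397   7.0115   9.3905]
 [  3.3687   6.8213   9.4961  11.6845  12.9034]]
top part 30 [ 0.4952 -1.4157 11.314 ]
place 0.55 [3.2786 0.8743 0.    ]
```

Scaled: 5.07 cm / 80 = 0.0634, 1.5 cm / 80 = 0.0188, -0.005 rad / 3.1416 = -0.0016.

Call:
apply_moves(
  steps=[
    [[-0.0003,0.0003,-0.0016,0.0063,0.0008,0.025,1],[-0.0003,0.0003,-0.0016,0.0188,0.0008,0.05,1],[-0.0003,0.0003,-0.0016,0.0275,0.0008,0.06,1],[-0.0003,0.0003,-0.0016,0.03,0.0008,0.0634,1],[-0.0003,0.0003,-0.0016,0.03,0.0008,0.0634,1],[-0.0003,0.0003,-0.0016,0.03,0.0008,0.0634,1]],
  ],
)

```text
time_s: 17.05
position: [0.5907, -0.0903, 0.087]
eef_rot: [0.205, 0.762, 0.593, 0.159]
force: [-0.7, 0.3, -1.6]
width: 0.0121
finger_force: 49.7
```

```bash
python3 - <<'E'
from pin import *
plan((S(.8,-40.5,-1),SQ))
s,P,R=st()
for n in("top","scene"):
    p=ctrl.snapshot(n)
    cv2.imwrite(f"pics/{n}5.png",cv2.resize(p["img"][195:245,305:385] if n=="top" else p["img"][220:280,310:390],(800,600)))
    C=R.inv().apply(cloud(p).reshape(-1,3)-P).reshape(480,640,3)*1000
    m=(C[...,0]>28)&(C[...,0]<75)&(abs(C[...,1])<8)&(C[...,2]<3)&(C[...,2]>-12)
    if m.sum()>5: q=C[m]; print(n,m.sum()," x max",q[:,0].max(),"med",np.median(q,0))
E
```

```text
t 17.05 tcp in staple mm [  0.811  -92.0971  -0.4735] rot err [-0.0011  0.0005 -0.0033] q [-0.3749  0.4312  1.8619  0.192   0.3329 -0.2924] F [-0.7253  0.2947 -1.5561] w 0.012089447228503181
turn [ 0.0011 -0.0005  0.0033] shift cm [5.1597 0.0161 0.0551]
top 63  x max 67.89202717254814 med [47.2828  1.8567 -5.1998]
```

View pics/top5.png

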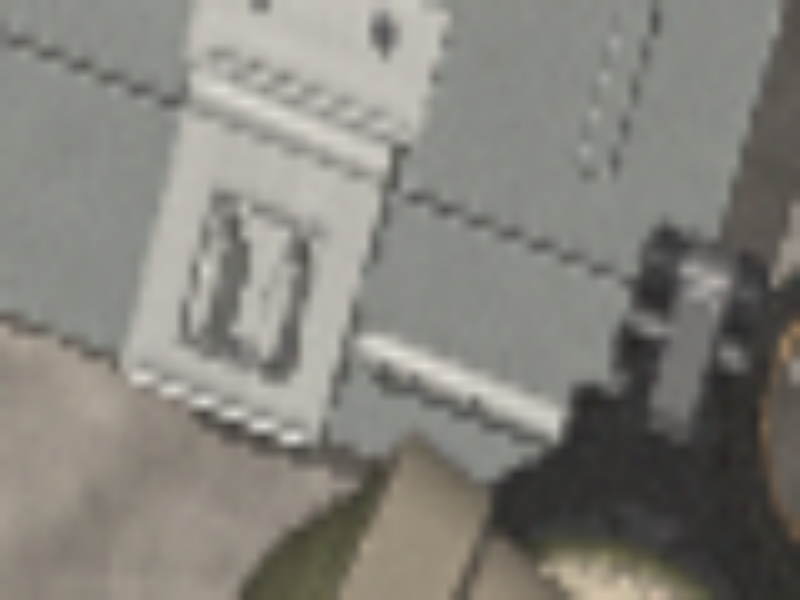

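```bash
python3 - <<'E'
from h import *
p=ctrl.snapshot("top"); s,P,R=st()
f=lambda X:(proj(p,X)-[305,195])*10
print("z12 bows",[f(S(x,y,12)) for y in(8,-8) for x in(11.5,-11.5)])
print("hasp corners end",[f(S(-24,y,-7)) for y in(23,-23)],"hinge",[f(S(32,y,-7)) for y in(23,-23)])
print("pin axis",f(P+R.apply([.0305,0,-.0015])),f(P+R.apply([.0685,0,-.0015])),"shift per mm staple x",f(S(5,0,0))-f(S(0,0,0)))
E
```

```text
z12 bows [array([216.2947, 203.1504]), array([186.3785, 300.9881]), array([286.7653, 226.1776]), array([256.3404, 323.9556])]
hasp corners end [array([119.4064, 310.0128]), array([316.5006, 374.8028])] hinge [array([190.2992,  74.7103]), array([390.8473, 139.9016])]
pin axis [513.5469 336.6145] [347.3125 282.7853] shift per mm staple x [  6.5106 -21.0892]
```

View pics/scene5.png

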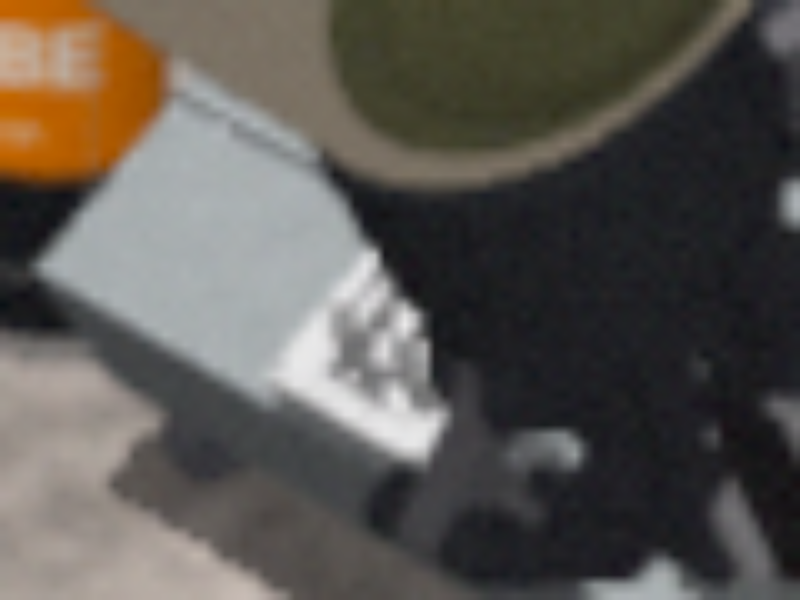

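Scaled: 2.3 cm / 80 = 0.0288, 1.1 cm / 80 = 0.0138, 0.003 rad / 3.1416 = 0.001.

Call:
apply_moves(
  steps=[
    [[0.0003,0,0.001,0,0.0009,0.0004,1],[0.0003,0,0.001,0.005,0.0009,0.0004,1],[0.0003,0,0.001,0.01,0.0009,0.0004,1],[0.0003,0,0.001,0.0138,0.0009,0.0004,1],[0.0003,0,0.001,0.0175,0.0009,0.0004,1],[0.0003,0,0.001,0.0213,0.0009,0.0004,1],[0.0003,0,0.001,0.025,0.0009,0.0004,1],[0.0003,0,0.001,0.0288,0.0009,0.0004,1],[0.0003,0,0.001,0.0288,0.0009,0.0004,1]],
  ],
)

```text
time_s: 18.1
position: [0.5971, -0.0677, 0.0863]
eef_rot: [0.204, 0.763, 0.593, 0.159]
force: [0.0, -0.1, -0.4]
width: 0.0125
finger_force: 49.7
```

```bash
python3 - <<'E'
from h import *
plan((S(1.5,-40,-1),SQ)); print("F staple",SR.inv().apply(ctrl.read_state()["force"]))
E
```

```text
t 18.1 tcp in staple mm [  0.9419 -68.534   -1.3378] rot err [ 0.0009  0.0008 -0.0007] q [-0.3237  0.4398  1.8491  0.1136  0.3332 -0.1711] F [ 0.0188 -0.0898 -0.3963] w 0.012454294632064286
turn [-0.0009 -0.0008  0.0007] shift cm [ 2.8534  0.0577 -0.0314]
F staple [-0.163  -0.0823 -0.3635]
```

Scaled: 2.75 cm / 80 = 0.0344, 1.5 cm / 80 = 0.0188.

Call:
apply_moves(
  steps=[
    [[0,0,0,0.0038,0.0004,-0.0006,1],[0,0,0,0.0075,0.0004,-0.0006,1],[0,0,0,0.0113,0.0004,-0.0006,1],[0,0,0,0.015,0.0004,-0.0006,1],[0,0,0,0.0188,0.0004,-0.0006,1],[0,0,0,0.0225,0.0004,-0.0006,1],[0,0,0,0.0263,0.0004,-0.0006,1],[0,0,0,0.03,0.0004,-0.0006,1],[0,0,0,0.0325,0.0004,-0.0006,1],[0,0,0,0.0344,0.0004,-0.0006,1],[0,0,0,0.0344,0.0004,-0.0006,1]],
  ],
)

```text
time_s: 19.2
position: [0.6039, -0.0412, 0.0869]
eef_rot: [0.204, 0.763, 0.593, 0.159]
force: [-0.1, 0.4, -0.6]
width: 0.0124
finger_force: 49.7
```

```bash
python3 - <<'E'
from h import *
plan((S(1.5,-40,-1),SQ)); print("F staple",SR.inv().apply(ctrl.read_state()["force"]))
R,t=SR,ST
for n in("top","scene"):
    p=ctrl.snapshot(n)
    Q=SR.inv().apply(cloud(p).reshape(-1,3)-ST).reshape(480,640,3)*1000
    m=(abs(Q[...,0])<7)&(Q[...,1]>13)&(Q[...,1]<40)&(Q[...,2]>-4)&(Q[...,2]<10)
    q=Q[m]; print(n,len(q),"tip side y max",q[:,1].max() if len(q) else None, np.median(q,0) if len(q) else "")
    for k in("pin_neck","pin_tip","pin"): 
        for a in ctrl.place_of(p,k)[:1]:
            o=-p["R"].T@p["t"]; r=p["R"].T@np.linalg.inv(p["camera_matrix"])@np.array([*a["uv"],1.]); nn=SR.as_matrix()[:,2]
            print(k,a["confidence"],SR.inv().apply(o+r*(nn@(ST-o))/(nn@r)-ST)*1000)
E
```

```text
t 19.2 tcp in staple mm [  1.2653 -41.2267  -0.8255] rot err [ 0.0009  0.0007 -0.0006] q [-0.2647  0.4483  1.8326  0.0229  0.3381 -0.034 ] F [-0.096   0.4297 -0.5979] w 0.012401430344119033
turn [-0.0009 -0.0007  0.0006] shift cm [0.1226 0.0236 0.0175]
F staple [-0.4719  0.3923 -0.418 ]
top 24 tip side y max 26.883903477108387 [ 2.6201 19.4736  3.9947]
pin_neck 0.62 [7.6516 2.7903 0.    ]
pin_tip 0.51 [ 7.1245 21.9615 -0.    ]
pin 0.64 [ -4.3137 -22.2041   0.    ]
scene 0 tip side y max None 
pin 0.54 [  1.7374 -24.1673  -0.    ]
```

Scaled: 0.25 cm / 80 = 0.0031, 0.2 cm / 80 = 0.0025.

Call:
apply_moves(
  steps=[
    [[0,0,0,0.0013,0,-0.0003,1],[0,0,0,0.0025,0,-0.0003,1],[0,0,0,0.0031,0,-0.0003,1],[0,0,0,0.0031,0,0,1],[0,0,0,0.0031,0,0,1]],
  ],
)

```text
time_s: 20.1
position: [0.6045, -0.0389, 0.0869]
eef_rot: [0.204, 0.763, 0.592, 0.159]
force: [-0.3, -0.4, -0.9]
width: 0.0122
finger_force: 49.7
```

```bash
python3 - <<'E'
from h import *
plan((S(1.5,-40,-1),SQ)); print("F staple",SR.inv().apply(ctrl.read_state()["force"]))
p=ctrl.snapshot("top")
Q=SR.inv().apply(cloud(p).reshape(-1,3)-ST).reshape(480,640,3)*1000
m=(abs(Q[...,0])<7)&(Q[...,1]>13)&(Q[...,1]<40)&(Q[...,2]>-4)&(Q[...,2]<10)
q=Q[m]; print(len(q),np.sort(q[:,1])[-4:], np.median(q,0))
E
```

```text
t 20.1 tcp in staple mm [  1.2272 -38.8748  -0.8646] rot err [ 0.001   0.0007 -0.0005] q [-0.2596  0.4493  1.831   0.0149  0.3387 -0.022 ] F [-0.3456 -0.4335 -0.94  ] w 0.012212759430699232
turn [-0.001  -0.0007  0.0005] shift cm [-0.1125  0.0272  0.0134]
F staple [-0.6667 -0.5058 -0.7005]
27 [26.1456 26.9002 28.3979 29.2325] [ 2.348  19.6903  4.1916]
```

Scaled: -19 cm / 80 = -0.2375, -17 cm / 80 = -0.2125.

Call:
apply_moves(
  steps=[
    [[0,0,0,0,0,0,0.6],[0,0,0,0,0,0,0.4],[0,0,0,0,0,0,0.4],[0,0,0,0,0,0,0.4],[0,0,0,0,0,-0.0125,0.4],[0,0,0,0,0,-0.0313,0.4],[0,0,0,0,0,-0.0625,0.4],[0,0,0,0,0,-0.1125,0.4],[0,0,0,0,-0.0375,-0.1625,0.4],[0,0,0,0,-0.0875,-0.2125,0.4],[0,0,0,0,-0.15,-0.2375,0.4],[0,0,0,0,-0.1875,-0.2375,0.4]],
  ],
)

```text
time_s: 21.35
position: [0.3848, 0.0174, 0.1778]
eef_rot: [0.205, 0.763, 0.592, 0.16]
force: [0.7, 0.4, -0.1]
width: 0.0256
finger_force: 0.0
```

```bash
python3 - <<'E'
from h import *
from prof import prof
plan()
for n in("scene","top"):
    p=ctrl.snapshot(n)
    if n=="scene": im=cv2.resize(p["img"][200:300,310:410],(400,400),interpolation=2)
    else: im=np.hstack([im,cv2.resize(p["img"][175:245,300:370],(400,400),interpolation=2)])
    Q=SR.inv().apply(cloud(p).reshape(-1,3)-ST).reshape(480,640,3)*1000
    m=(abs(Q[...,0])<8)&(Q[...,1]>13)&(Q[...,1]<40)&(Q[...,2]>-4)&(Q[...,2]<12)
    g=(abs(Q[...,0])<14)&(Q[...,1]>-65)&(Q[...,1]<-14)&(Q[...,2]>-4)&(Q[...,2]<18)
    for q in(Q[m],Q[g]): print(n,len(q),np.percentile(q,[2,50,98],axis=0) if len(q)>3 else "")
    prof(p,(-22,-14)); prof(p,(14,22)); prof(p,(-90,-65))
    for k in("spray","tape"): print(k,[onplane(p,a["uv"],0) for a in ctrl.place_of(p,k)[:1]])
cv2.imwrite("pics/f.png",im)
E
```

```text
t 21.35 tcp in staple mm [-149.7487  -38.905   191.2755] rot err [-0.003   0.0008 -0.0008] q [-0.2681 -0.1976  2.294   0.019   0.5188 -0.0321] F [ 0.7152  0.4168 -0.0872] w 0.02562313443371647
scene 15 [[ 1.8029 13.7622  3.3469]
 [ 4.6519 18.554   6.7254]
 [ 7.8934 24.2229  8.288 ]]
scene 108 [[-13.6439 -54.533   -2.099 ]
 [ -7.419  -34.8876   4.916 ]
 [ -0.7468 -15.9911   8.4762]]
[(-20, 21, -8.5), (-8, 10, 3.9), (4, 22, -8.0), (16, 29, -7.6), (28, 20, -5.9), (40, 14, -15.2), (52, 19, -15.1), (64, 18, -16.0), (76, 14, -16.4), (88, 19, -16.4), (100, 17, -16.8), (112, 16, -16.9), (124, 18, -16.3), (136, 19, -16.6), (148, 13, -16.2)]
[(-20, 17, -7.1), (-8, 9, 3.1), (4, 9, 6.0), (16, 17, -7.7), (28, 15, -5.9), (40, 16, -15.4), (52, 15, -15.6), (64, 17, -16.3), (76, 17, -16.1), (88, 15, -15.9), (100, 17, -16.2), (112, 15, -16.7), (124, 16, -16.3), (136, 17, -15.8), (148, 14, -15.9)]
[(-20, 69, -16.3), (-8, 65, -16.0), (4, 69, -16.5), (16, 65, -16.5), (28, 65, -16.4), (40, 62, -15.9), (52, 64, -16.2), (64, 68, -15.7), (76, 62, -16.4), (88, 62, -16.4), (100, 65, -15.8), (112, 65, -16.3), (
[... 477 characters left out ...]
21, -16.7), (100, 19, -16.7), (112, 22, -16.0), (124, 21, -16.4), (136, 21, -15.8), (148, 16, -16.5)]
[(-20, 19, -7.0), (-8, 13, -4.0), (4, 28, -5.8), (16, 18, -7.8), (28, 22, -7.3), (40, 18, -14.5), (52, 20, -14.9), (64, 19, -16.1), (76, 20, -16.0), (88, 21, -16.0), (100, 19, -16.4), (112, 23, -16.4), (124, 18, -16.0), (136, 23, -16.3), (148, 17, -17.7)]
[(-20, 56, -16.8), (-8, 62, -16.1), (4, 59, -16.6), (16, 60, -16.0), (28, 60, -16.0), (40, 61, -16.0), (52, 60, -15.6), (64, 64, -16.2), (76, 63, -16.2), (88, 65, -16.7), (100, 65, -16.1), (112, 67, -16.6), (124, 63, -16.4), (136, 68, -16.7), (148, 53, -15.9)]
spray [array([0.6867, 0.1314, 0.    ])]
tape [array([ 0.6142, -0.1537,  0.    ])]
```

View pics/f.png

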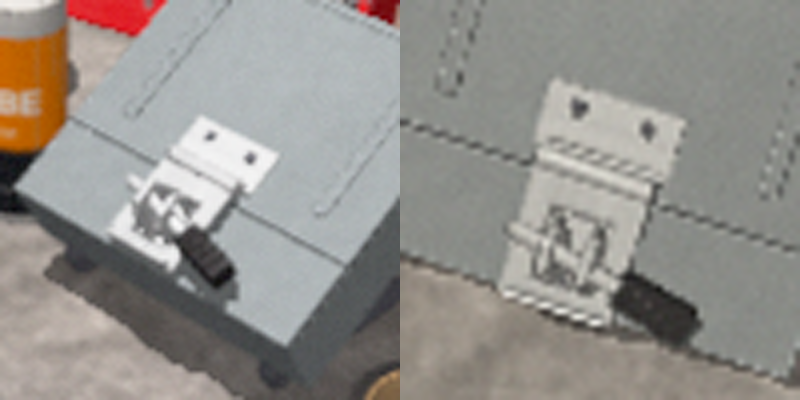

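The pin is through both bows, with its grip at the hasp's edge. It settled slightly aslant when released. I'll measure how far in it is.

```bash
python3 - <<'E'
from h import *
for n in("scene","top"):
    p=ctrl.snapshot(n); Q=SR.inv().apply(cloud(p).reshape(-1,3)-ST).reshape(480,640,3)*1000
    g=(p["img"].max(2)<75)&(abs(Q[...,0])<22)&(Q[...,1]>-70)&(Q[...,1]<-5)&(Q[...,2]>-14)&(Q[...,2]<18)
    q=Q[g&(Q[...,2]>-2)]; c=q.mean(0); _,_,V=np.linalg.svd(q-c,full_matrices=False); d=V[0]*np.sign(V[0][1]); k=(q-c)@d
    print(n,len(q),"c",c,"dir",d,"ends",c+d*k.min(),c+d*k.max())
plan((S(-8,-85,60),SQ))
E
```

```text
scene 80 c [-10.5265 -37.7978   4.2684] dir [0.2367 0.9638 0.1228] ends [-14.2431 -52.9343   2.3398] [ -6.8354 -22.7651   6.1838]
top 92 c [ -7.3578 -36.4578   5.0256] dir [0.2978 0.9483 0.1102] ends [-11.9833 -51.1884   3.3139] [ -2.7834 -21.8898   6.7184]
t 21.75 tcp in staple mm [-147.5463  -39.1494  189.2947] rot err [ 0.0001  0.0005 -0.0002] q [-0.2686 -0.1876  2.2872  0.0189  0.5186 -0.0319] F [-0.4769 -1.0982  0.9897] w 0.025224794473957153
turn [-0.0001 -0.0005  0.0002] shift cm [-4.595  13.9554 12.9251]
```

Scaled: 19.2 cm / 80 = 0.24, -4.1 cm / 80 = -0.0513.

Call:
apply_moves(
  steps=[
    [[0,0,0,-0.0513,0.05,0.0375,1],[0,0,0,-0.0513,0.1,0.0875,1],[0,0,0,-0.0513,0.15,0.1375,1],[0,0,0,-0.0513,0.17,0.1625,1],[0,0,0,-0.0513,0.17,0.2,1],[0,0,0,-0.0513,0.17,0.2313,1],[0,0,0,-0.0513,0.17,0.24,1],[0,0,0,-0.0513,0.17,0.24,1],[0,0,0,-0.0513,0.17,0.24,1]],
  ],
)

```text
time_s: 22.65
position: [0.5837, -0.076, 0.0792]
eef_rot: [0.204, 0.763, 0.592, 0.159]
force: [1.1, 0.3, 0.6]
width: 0.0001
finger_force: 0.0
```

```bash
python3 - <<'E'
from h import *
plan((S(-11,-60,-3),SQ)); print("F staple",SR.inv().apply(ctrl.read_state()["force"]))
E
```

```text
t 22.65 tcp in staple mm [-12.0806 -79.9145  -2.0655] rot err [-0.0003  0.0006 -0.0005] q [-0.3506  0.431   1.8911  0.1701  0.302  -0.2493] F [1.0925 0.3068 0.6487] w 9.441552216403286e-05
turn [ 0.0003 -0.0006  0.0005] shift cm [1.9913 0.109  0.0946]
F staple [1.1749 0.5685 0.0707]
```

Scaled: 2 cm / 80 = 0.025, 1.85 cm / 80 = 0.0231.

Call:
apply_moves(
  steps=[
    [[0,0,0,0.0075,0.0013,0.0013,1],[0,0,0,0.015,0.0013,0.0013,1],[0,0,0,0.0188,0.0013,0.0013,1],[0,0,0,0.0213,0.0013,0.0013,1],[0,0,0,0.0231,0.0013,0.0013,1],[0,0,0,0.025,0.0013,0.0013,1],[0,0,0,0.025,0.0013,0.0013,1]],
  ],
)

```text
time_s: 23.35
position: [0.59, -0.0575, 0.0785]
eef_rot: [0.205, 0.763, 0.592, 0.159]
force: [-3.7, -4.5, 3.6]
width: -0.0003
finger_force: 2.5
```

```bash
cat > grip.py <<'E'
from h import *
plan((S(-11,-60,-3),SQ)); print("F staple",SR.inv().apply(ctrl.read_state()["force"]))
for n in("scene","top"):
    p=ctrl.snapshot(n); Q=SR.inv().apply(cloud(p).reshape(-1,3)-ST).reshape(480,640,3)*1000
    m=(abs(Q[...,0])<9)&(Q[...,1]>13)&(Q[...,1]<40)&(Q[...,2]>-4)&(Q[...,2]<12); q=Q[m]
    if len(q): print(n,"tip",len(q),np.sort(q[:,1])[-4:],np.median(q,0))
    g=(p["img"].max(2)<75)&(abs(Q[...,0])<22)&(Q[...,1]>-70)&(Q[...,1]<-5)&(Q[...,2]>-2)&(Q[...,2]<18)
    q=Q[g]
    if len(q)>20: print(" grip",len(q),q.mean(0),np.percentile(q,[2,98],axis=0))
E
python3 grip.py
```

```text
t 23.35 tcp in staple mm [-11.1385 -60.4654  -3.4124] rot err [-0.0003 -0.     -0.0001] q [-0.3069  0.4406  1.8774  0.0941  0.3016 -0.1383] F [-3.6958 -4.5216  3.5868] w -0.00025245921062235166
turn [0.0003 0.     0.0001] shift cm [ 0.0465  0.0139 -0.0412]
F staple [-0.3343 -5.2978  4.3348]
top tip 20 [25.0077 26.4439 29.0853 29.9413] [ 6.1967 19.2344  7.6687]
 grip 80 [ -6.4213 -29.4826   4.309 ] [[-14.4846 -44.2414   0.1212]
 [  1.6062 -16.9362   8.8605]]
```

Scaled: -18 cm / 80 = -0.225, -17 cm / 80 = -0.2125.

Call:
apply_moves(
  steps=[
    [[0,0,0,-0.0088,0,0,1],[0,0,0,-0.0188,0,0,1],[0,0,0,-0.0313,0,-0.025,1],[0,0,0,-0.0313,0,-0.075,1],[0,0,0,-0.0313,-0.0375,-0.1375,1],[0,0,0,-0.0313,-0.1,-0.1875,1],[0,0,0,-0.0313,-0.1625,-0.2125,1],[0,0,0,-0.0313,-0.175,-0.225,1],[0,0,0,-0.0313,-0.175,-0.225,1]],
  ],
)

```text
time_s: 24.35
position: [0.376, -0.0274, 0.1639]
eef_rot: [0.204, 0.763, 0.592, 0.159]
force: [1.0, -0.4, -0.2]
width: 0.0001
finger_force: 0.0
```

```bash
python3 grip.py; python3 prof.py | head -2; python3 - <<'E'
from h import *
from prof import prof
for n in("scene","top"): p=ctrl.snapshot(n); prof(p,(-22,-13)); prof(p,(14,22))
E
```

```text
t 24.35 tcp in staple mm [-154.3839  -84.4999  177.9726] rot err [ 0.0001  0.0007 -0.0005] q [-0.4628 -0.2088  2.3442  0.2213  0.5029 -0.3792] F [ 1.0198 -0.4103 -0.1863] w 8.672148889415733e-05
turn [-0.0001 -0.0007  0.0005] shift cm [ 2.4305 14.3406 18.0981]
F staple [ 0.8506 -0.1442 -0.7062]
scene tip 14 [22.0457 23.0824 23.1178 25.8401] [ 5.7018 18.6794  5.0855]
 grip 87 [-10.9742 -34.7737   5.1123] [[-18.7991 -48.0019  -1.0112]
 [ -3.4685 -19.3628   8.7205]]
top tip 18 [24.9754 27.426  28.1705 30.1033] [ 6.0218 19.1141  5.6452]
 grip 96 [ -7.3882 -31.4917   5.4998] [[-16.9182 -46.1346  -1.3828]
 [  0.9894 -17.1636   9.7918]]
scene (-90, -60) [(-20, 80, -16.3), (-8, 80, -16.7), (4, 81, -16.4), (16, 76, -16.8), (28, 81, -16.1), (40, 77, -15.9), (52, 76, -16.2), (64, 73, -15.9), (76, 72, -16.2), (88, 77, -16.1), (100, 71, -16.0), (112, 74, -15.9), (124, 71, -15.8), (136, 68, -16.5), (148, 66, -15.4)]
scene (40, 60) [(-20, 42, -16.2), (-8, 41, -16.2), (4, 43, -16.3), (16, 34, -16.3), (28, 38, -16.2), (40, 41, -16.1), (52, 40, -16.0), (64, 38, -15.8), (76, 40, -16.2), (88, 40, -16.2)
[... 410 characters left out ...]
(28, 17, -5.6), (40, 17, -14.6), (52, 16, -15.0), (64, 16, -16.6), (76, 19, -15.7), (88, 18, -16.0), (100, 16, -16.0), (112, 15, -16.9), (124, 17, -15.8), (136, 14, -16.4), (148, 15, -16.6)]
[(-20, 14, 4.6), (-8, 29, 3.4), (4, 19, -8.0), (16, 22, -8.1), (28, 26, -6.6), (40, 23, -16.5), (52, 24, -14.9), (64, 21, -16.6), (76, 24, -16.4), (88, 23, -16.1), (100, 23, -16.2), (112, 23, -16.8), (124, 24, -16.0), (136, 25, -16.9), (148, 19, -17.2)]
[(-20, 22, -6.6), (-8, 15, -7.0), (4, 24, -5.2), (16, 21, -8.4), (28, 21, -6.9), (40, 18, -14.8), (52, 22, -14.9), (64, 19, -16.8), (76, 21, -16.0), (88, 18, -15.9), (100, 21, -16.7), (112, 22, -16.1), (124, 21, -16.2), (136, 20, -17.3), (148, 19, -16.9)]
```

Pin shoulder is at about y = -18 mm, over the hasp's edge. The hasp and lid are flat and the robot is clear, so I'm handing in.

```bash
python3 -c "
from rig import ctrl
print(ctrl.hand_in())"
```

```text
the job is handed in; nothing more can be done
None
```

The job is handed in with no verdict returned: the lid is shut, the hasp flat, and the slim pin through the staple with its grip up to the hasp (slightly aslant), the thick pin, spray can and tape left alone.

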